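Gauge a turned jade blank between the bench caliper's jaws

ROBOT

A 6-joint arm with a two-finger parallel gripper is mounted at the origin on the work surface. World frame = base frame: x ahead of the robot, y to its left, z up, the work surface at z = 0. Lengths are in m, angles in rad, forces in N, time in s.
With the tool pointing down it reaches from about 0.4 to 0.825 m from the base axis. Payload 7 kg.
Tool frame: the origin (TCP) lies at the very end of the fingers, on their centre line; the grasp point (between the pads) lies 19 mm behind it; z points along the fingers, y is the line along which they close (so a half turn about z gives the same grasp; the last joint's range is limited). The gripper opens to 88 mm and grips with 3 to 60 N. Pads are 19 mm wide; open, the fingers measure 130 mm over their backs; the gripper's body (78 mm by 193 mm) begins 47 mm behind the grasp point.
Start: joints at [1.613, 0.359, 0.012, 0, -1.224, -0.288], TCP at [0.164, 0.655, 0.227] pointing down, gripper open.
Joint ranges: [-3.07, 3.07], [-1.43, 2.12], [-1.02, 1.25], [-3.03, 1.67], [-3.05, -0], [-3.03, 3.03]. Speed limits (rad/s): [2.39, 2.39, 3.01, 3.14, 3.14, 3.14].

INTERFACE

Orientations are given as [roll, pitch, yaw] about the fixed x, y, z axes, in that order (R = Rz(yaw) Ry(pitch) Rx(roll)).
In Python, from station import * gives the robot as it stands.
- The arm moves only by the tool servo_tool, never from a script. Its argument "moves" is a list of rows, each an object of numbers: "jaw": the opening, from 0 (shut) to 1 (fully open); "dx", "dy", "dz": the shift along the world's x, y, z in m; "roll": the turn about the world's z in degrees. A call has exactly 10 rows; each row shifts and turns the commanded pose from where the row before left it; what a row does not reach is not made up. A row lasts 1/8 s, in which the tool goes at most 62.5 mm and 10.7 degrees, less where a joint would pass 70% of its speed; a pose out of reach is approached as far as the arm can. A call with a gripper value outside its range is refused whole. The fingers move at their own pace and stop on an object; "newtons" is the grip in N (left out, the last holds). Time passes only in rows, so rows that do not move let the fingers close, or fill a call up. It gives the time, the measured TCP pose, the force, the opening and the grip force at its end, in the units of the state.
- get_state(): the state, without advancing time (a new reading comes with each control period).
- grab_frame(name): name is "scene" or "top" or "wrist"; returns (picture, depth): 420x560x3 uint8, red, green, blue; 420x560 float32, m along the optical axis (not along the pixel's ray), 0 where there is no reading.
- calibration(name): a dict with "intrinsics" (3x3 intrinsics, pixels), "R" (3x3) and "t" (3): a world point X has camera coordinates R X + t. Camera axes: x right, y down, z forward; pixel columns grow to the right and rows downward; lengths in m; the calibration is good to about 2 mm. A picture is of the moment at which its call begins: read the wrist's pose just before it. calibration takes no time and is no camera call; for the wrist camera it gives the pose at the moment of the call.
- job_done(): hands the job in; it is judged then, once.
The state is a dict: "t": time; "q": joint angles; "qd": joint speeds; "joint_efforts": joint torques, N m; "eef_pos": TCP position; "ee_rot": TCP orientation; "force": force on the tool from outside, world axes, zero at the start; "moment": the same for the moment, N m; "width": finger opening in m; "gripper_force": force on a finger pad.
Only numpy, scipy, OpenCV 4.12 (cv2) and the standard library are available. Lean on these libraries where they do the work, as an engineer would, in place of code of your own. Each camera call takes 0.05 s, during which the arm holds its last target. There are 200 camera calls.

TASK

Take the dark green turned blank out of the tray and stand it upright on the steel bed of the bench gauge, midway across the bed and between the two jaws, with the needle still at rest. Then slide the red jaw up along until it nips the blank against the sprung anvil and the needle of the force dial stands in the green band; never drive it into the red. Let go and leave it all nipped there with the needle in the green, and leave the other two blanks where they are.

Things in the scene. Friction and masses are not known exactly. Their poses are not given: they have to be found in the camera images.
- gauge: Bench gauge, fixed: a low blue base 76 x 310 mm with a steel bed on top, 64 mm wide, its surface 30 mm above the origin. Origin on the bench under the middle of the bed; y runs along the bed from anvil and dial (-y end) to the sliding red jaw (+y end), z up. The space for the blank, between jaw and anvil, is about y = -19 to +45 mm.
- anvil_zone (a point): Fixed point on the bed, 25 mm to -y of the gauge's origin. The anvil, a red block clamped by hand, has its pad face within 6 mm of it either way along y (where is not reported). Pad 30 mm wide, 2 to 20 mm above the bed, sprung: 1.5 N per mm, 8 mm travel to -y. The dial lies on the block, radius 34 mm, top 83 mm above the bench, centre 66 mm behind the pad face.
- jaw: Sliding jaw: red carriage 66 (x) x 46 (y) x 22 mm with a steel face 30 mm wide, 18 mm high towards the anvil. Origin on the bed surface at the middle of that face; axes as the gauge's. Slides along gauge y only: the face starts at y = +45 to +65 mm and can go to -10 mm. Stiff (about 10 N to slide, either way); stays where left.
- jaw_grip (a point): Point in the jaw's black upright grip, a block 24 mm wide in gauge x, 20 mm in y, 40 mm tall, standing on the carriage (carriage top 22 mm, grip top 62 mm above the bed). The point is on the block's vertical axis, 45 mm above the bed, 36 mm behind the jaw face (+y).
- needle (a joint): Needle of the force dial, in rad, clockwise from above: 0 at rest (pad free, pointing along gauge +x), 0.3 rad per mm that the pad is pushed in, so about 0.2 rad per newton. Green band 0.6 to 1.5 rad, red from 1.95 rad.
- green_blank: The dark green (jade) turned blank, about 130 g: a foot disc 46 mm in diameter and 20 mm high with a round spigot 26 mm in diameter and 28 mm high on top, 48 mm high in all. Origin at the centre of its underside, z up its axis.
- pale_blank: A blank of the same shape in pale stone; stays in the tray. Origin at the centre of its underside.
- brown_blank: A blank of the same shape in brown stone; stays in the tray. Origin at the centre of its underside.
- tray: Grey open tray fixed to the bench, 245 (x) x 95 (y) mm, rim 18 mm high, wall and floor 4 mm; the three blanks stand in it in a row along x, 76 mm apart, in any order. Origin at the centre of its underside.

How it is judged:
By the outcome, as a careful person would: the job done as asked, in the order asked, and still so for the second after the job is handed in, with the robot touching nothing.
It also fails if it takes over 45 s, if anything falls off the work surface, if the arm or the gripper's body presses on something with over 40 N, if the wrist force passes 120 N, or if a joint passes its speed limit or range.

## Working session

There is one attempt and no reset: what is moved stays moved. The work goes in short steps, Python scripts to look and compute and a tool call to move; the robot and the scene stay as the last step left them, time stands still between calls to the robot, and variables do not carry over. Pictures are saved under pics/ and viewed, at most 10 in all, crops included, and the job is handed in when it is done.

Besides the shell and the picture viewer there is one more tool, called after "Emit:" as a command line: name --argument value ..., lists and objects as JSON in quotes. servo_tool: Moves the arm, as the interface text tells. Its arguments: {"type":"object","properties":{"moves":{"type":"array","items":{"type":"object","properties":{"jaw":{"type":"number"},"dx":{"type":"number"},"dy":{"type":"number"},"dz":{"type":"number"},"roll":{"type":"number"}}}},"newtons":{"type":"number"}},"required":["moves"]}

```bash
mkdir -p pics
python3 - <<'E'
from station import *
import cv2,numpy as np
s=get_state();print({k:np.round(s[k],3).tolist() for k in s})
for n in("top","scene"):
    p,d=grab_frame(n);c=calibration(n);np.savez(f"{n}0.npz",p=p,d=d,K=c["intrinsics"],R=c["R"],t=c["t"])
    cv2.imwrite(f"pics/{n}0.png",p[:,:,::-1]);print(n,np.round(c["intrinsics"],1).tolist(),np.round(c["R"],3).tolist(),np.round(c["t"],3).tolist())
E
```

```text
{'t': 0.0, 'q': [1.613, 0.359, 0.011, -0.0, -1.224, -0.288], 'qd': [0.001, 0.001, -0.001, -0.002, 0.001, -0.0], 'joint_efforts': [-0.002, -58.271, 29.306, 6.997, 0.007, -0.0], 'eef_pos': [0.164, 0.654, 0.226], 'ee_rot': [3.14, -0.0, -0.246], 'force': [-0.365, 0.502, 1.041], 'moment': [-0.022, 0.02, 0.034], 'gripper_force': 0.0, 'width': 0.087}
top [[458.8, 0.0, 279.2], [0.0, 458.8, 210.8], [0.0, 0.0, 1.0]] [[0.016, -1.0, -0.026], [-0.997, -0.014, -0.081], [0.081, 0.027, -0.996]] [0.071, 0.527, 0.864]
scene [[482.9, 0.0, 269.7], [0.0, 482.9, 212.7], [0.0, 0.0, 1.0]] [[0.031, 0.999, -0.008], [0.572, -0.024, -0.82], [-0.819, 0.021, -0.573]] [-0.072, -0.231, 1.37]
```

View pics/top0.png

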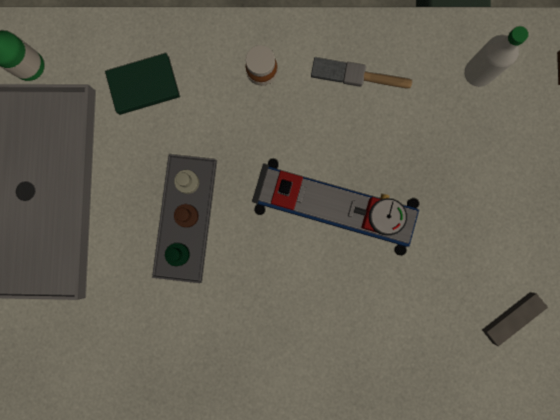

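View pics/scene0.png

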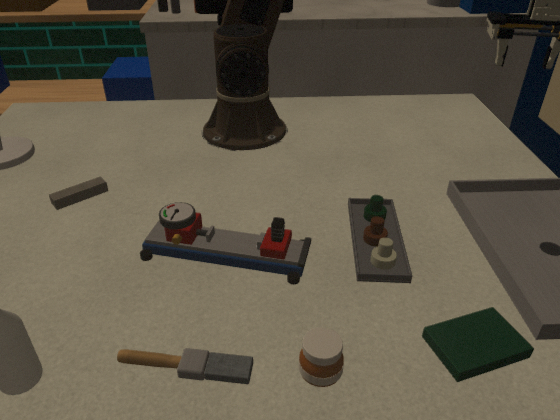

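The top view shows the tray with the green blank at (177,254), brown at (186,215) and pale at (186,181). It also shows the gauge, with the red jaw and black grip at (286,188), the anvil pad near (360,211) and the dial at (389,216). The scene view agrees with this: green is the blank nearest the robot.

```bash
cat > h.py <<'E'
import numpy as np,cv2
def world(d,K,R,t):
    v,u=np.mgrid[:d.shape[0],:d.shape[1]]
    c=np.stack([(u-K[0,2])/K[0,0]*d,(v-K[1,2])/K[1,1]*d,d],-1)
    return (c-t)@R
def ray(u,v,z,K,R,t):
    C=-R.T@t; r=R.T@np.array([(u-K[0,2])/K[0,0],(v-K[1,2])/K[1,1],1.])
    return C+r*(z-C[2])/r[2]
def cen(m): 
    v,u=np.nonzero(m); return u.mean(),v.mean(),len(u)
E
python3 - <<'E'
from h import *
for n,boxg,boxj in(("top",(150,230,205,280),(250,150,425,260)),("scene",(355,185,395,225),(135,190,315,285))):
    f=np.load(n+"0.npz");p=f["p"];d=f["d"];a=(f["K"],f["R"],f["t"])
    W=world(d,*a);h=cv2.cvtColor(p,cv2.COLOR_RGB2HSV);H,S,V=h[...,0],h[...,1],h[...,2]
    def box(b):
        m=np.zeros(d.shape,bool);m[b[1]:b[3],b[0]:b[2]]=1;return m
    ok=d>0
    G=box(boxg)&(H>45)&(H<95)&(S>90)
    print(n,"green",cen(G),"z pct",np.percentile(W[G&ok][:,2],[5,50,95]).round(3))
    top=G&ok&(W[...,2]>.044);print(" spigot",W[top].mean(0).round(4),"ray",ray(*cen(top)[:2],.052,*a).round(4),"range",np.ptp(W[top],axis=0).round(3))
    foot=G&ok&(abs(W[...,2]-.024)<.005);print(" foot",W[foot].mean(0).round(4))
    J=box(boxj)
    red=J&((H<8)|(H>172))&(S>130)
    nn,l,st,ce=cv2.connectedComponentsWithStats(red.astype(np.uint8))
    for i in range(1,nn):
        if st[i,4]>40:
            q=W[(l==i)&ok];print(" red",ce[i].round(1),st[i],q.mean(0).round(4),np.median(q[:,2]).round(3))
    blue=J&(H>100)&(H<130)&(S>110);print(" blue",cen(blue))
    bed=J&ok&(abs(W[...,2]-.030)<.004)&(S<60)
    q=W[bed][:,:2].astype(np.float32);r=cv2.minAreaRect(q);print(" bed",r,len(q))
    grip=J&ok&(W[...,2]>.084)&(W[...,1]>0) if 0 else J&ok&(V<50)&(W[...,2]>.08)
    if grip.sum():print(" grip",cen(grip),W[grip].mean(0).round(4),cv2.minAreaRect(W[grip][:,:2].astype(np.float32)))
    base=J&ok&(W[...,2]>.02)&(W[...,2]<.12)
    print(" all",cv2.minAreaRect(W[base][:,:2].astype(np.float32)))
E
python3 - <<'E'
import cv2
p=cv2.imread("pics/top0.png")[145:265,245:430];cv2.imwrite("pics/topc.png",cv2.resize(p,None,fx=4.3,fy=4.3,interpolation=cv2.INTER_CUBIC))
E
```

```text
top green (np.float64(176.60183066361557), np.float64(254.1578947368421), 437) z pct [0.021 0.026 0.053]
 spigot [0.4402 0.2754 0.0515] ray [0.4402 0.2753 0.052 ] range [0.022 0.025 0.011]
 foot [0.4394 0.2714 0.024 ]
 red [286.8 190.4] [271 171  32  39 675] [0.562  0.0643 0.0536] 0.052
 red [369.  214.4] [362 197  19  35 221] [ 0.5186 -0.0873  0.0612] 0.064
 blue (np.float64(335.921875), np.float64(215.466796875), 512)
 bed ((0.5378323197364807, -0.02661818265914917), (0.3087848126888275, 0.07792080193758011), 73.82954406738281) 2918
 grip (np.float64(327.14229249011856), np.float64(198.72727272727272), 253) [ 0.5436 -0.0083  0.0876] ((0.5445484519004822, -0.03869231045246124), (0.23381218314170837, 0.06421720236539841), 68.60428619384766)
 all ((0.5411224365234375, -0.029734909534454346), (0.31412196159362793, 0.08053310215473175), 74.87030792236328)
scene green (np.float64(374.3787878787879), np.float64(207.6818181818182), 198) z pct [0.017 0.026 0.054]
 spigot [0.4415 0.2757 0.0521] ray [0.4413 0.2758 0.052 ] range [0.023 0.023 0.011]
 foot [0.4453 0.275  0.0255]
 red [185.9 230.5] [165 213  37  31 435] [ 0.5354 -0.0999  0.0548] 0.057
 red [275.  244.9] [260 227  32  32 573] [0.5786 0.0641 0.05  ] 0.053
 blue (np.float64(225.19521912350598), np.float64(256.37450199203187), 251)
 bed ((0.5379902720451355, -0.025553733110427856), (0.30904456973075867, 0.0722915530204773), 73.54629516601562) 2013
 grip (np.float64(241.3661971830986), np.float64(221.80281690140845), 213) [0.5563 0.0032 0.087 ] ((0.5369836688041687, -0.03267485648393631), (0.2308562844991684, 0.047777384519577026), 80.79711151123047)
 all ((0.5392484664916992, -0.028455272316932678), (0.3136202394962311, 0.08026477694511414), 75.42414093017578)
```

View pics/topc.png

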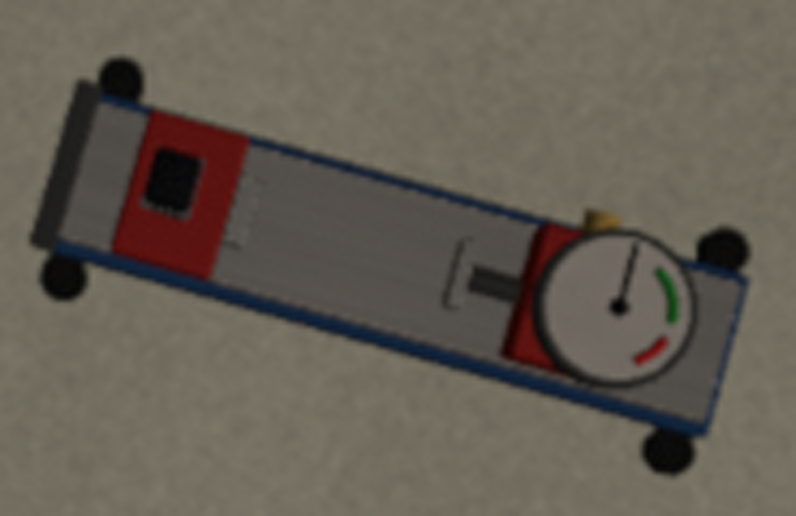

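The crop shows the grip top at about (285,187), the pad bar at about (350,208.5), and the needle at rest along gauge +x. Next I compute the gauge frame and the blank's target position.

Run:
```python
from h import *
f=np.load("top0.npz");a=(f["K"],f["R"],f["t"]);p=f["p"]
print("cam",(-a[1].T@a[2]).round(3))
P=lambda x,y,z:ray(x/4.3+245-.4,y/4.3+145-.4,z,*a)
# bed outline corners of blue base top / carriage corners
c=[P(150,108,.052),P(248,136,.052),P(212,280,.052),P(113,250,.052)]
print("carriage",np.round(c,4).tolist(),"mean",np.mean(c,0).round(4))
print("sizes",[np.linalg.norm(c[i]-c[(i+1)%4]).round(4) for i in range(4)])
for h in(.0,): pass
g=P(172,181,.092);pad=(P(465,240,.05)+P(446,308,.05))/2
far=(P(100,97,.03),P(748,282,.03));near=(P(57,247,.03),P(706,433,.03))
for n,(q,r) in(("far",far),("near",near)):
    v=q-r;print(n,q.round(4),r.round(4),np.linalg.norm(v).round(4),"ang",np.degrees(np.arctan2(v[1],v[0])).round(2))
o=(far[0]+far[1]+near[0]+near[1])/4;print("o",o.round(4),"width",np.linalg.norm(far[1]-near[1]).round(4))
print("grip",g.round(4),"pad",pad.round(4))
for ang in(73.8,74.5):
    t=np.radians(ang);Y=np.array([np.cos(t),np.sin(t)]);X=np.array([Y[1],-Y[0]])
    for n,q in(("grip",g),("pad",pad),("carr",np.mean(c,0))):print(ang,n,((q-o)[:2]@X).round(4),((q-o)[:2]@Y).round(4))
# line fit of green-blank etc: scene-view grip
s=np.load("scene0.npz");b=(s["K"],s["R"],s["t"])
print("scene grip~",ray(278,222,.092,*b).round(4))
```

```text
cam [0.454 0.055 0.906]
carriage [[0.6012, 0.0788, 0.052], [0.5893, 0.0358, 0.052], [0.526, 0.0507, 0.052], [0.5385, 0.0939, 0.052]] mean [0.5638 0.0648 0.052 ]
sizes [np.float64(0.0446), np.float64(0.065), np.float64(0.045), np.float64(0.0644)]
far [0.6097 0.102  0.03  ] [ 0.5303 -0.1864  0.03  ] 0.2991 ang 74.59
near [0.5417 0.12   0.03  ] [ 0.4634 -0.1675  0.03  ] 0.2979 ang 74.75
o [ 0.5363 -0.033   0.03  ] width 0.0695
grip [0.5637 0.0681 0.092 ] pad [ 0.5303 -0.0549  0.05  ]
73.8 grip -0.0018 0.1047
73.8 pad 0.0004 -0.0227
73.8 carr -0.0009 0.1016
74.5 grip -0.0005 0.1047
74.5 pad 0.0001 -0.0227
74.5 carr 0.0004 0.1016
scene grip~ [0.5668 0.0698 0.092 ]
```

Emit:
servo_tool --moves '[{"dx": 0.031,"dy": -0.042,"dz": -0.01,"jaw": 1},{"dx": 0.031,"dy": -0.042,"dz": -0.01,"jaw": 1},{"dx": 0.031,"dy": -0.042,"dz": -0.01,"jaw": 1},{"dx": 0.031,"dy": -0.042,"dz": -0.01,"jaw": 1},{"dx": 0.031,"dy": -0.042,"dz": -0.01,"jaw": 1},{"dx": 0.031,"dy": -0.042,"dz": -0.01,"jaw": 1},{"dx": 0.031,"dy": -0.042,"dz": -0.01,"jaw": 1},{"dx": 0.031,"dy": -0.042,"dz": -0.01,"jaw": 1},{"dx": 0.029,"dy": -0.0425,"dz": -0.01,"jaw": 1},{"jaw": 0.8}]' --newtons 25

```text
$.moves[0]: bad value
```

Emit:
servo_tool --moves '[{"dx": 0.031,"dy": -0.042,"dz": -0.01,"roll": 0,"jaw": 0.95},{"dx": 0.031,"dy": -0.042,"dz": -0.01,"roll": 0,"jaw": 0.95},{"dx": 0.031,"dy": -0.042,"dz": -0.01,"roll": 0,"jaw": 0.95},{"dx": 0.031,"dy": -0.042,"dz": -0.01,"roll": 0,"jaw": 0.95},{"dx": 0.031,"dy": -0.042,"dz": -0.01,"roll": 0,"jaw": 0.95},{"dx": 0.031,"dy": -0.042,"dz": -0.01,"roll": 0,"jaw": 0.95},{"dx": 0.031,"dy": -0.042,"dz": -0.01,"roll": 0,"jaw": 0.95},{"dx": 0.031,"dy": -0.042,"dz": -0.01,"roll": 0,"jaw": 0.95},{"dx": 0.029,"dy": -0.0425,"dz": -0.01,"roll": 0,"jaw": 0.95},{"dx": 0,"dy": 0,"dz": 0,"roll": 0,"jaw": 0.8}]' --newtons 25

```text
t: 1.35
eef_pos: [0.4418, 0.2729, 0.1354]
ee_rot: [3.139, 0.001, -0.25]
force: [-1.1, 0.2, -0.3]
width: 0.0776
gripper_force: 0.0
```

Emit:
servo_tool --moves '[{"dx": -0.001,"dy": 0.003,"dz": -0.02,"roll": 0,"jaw": 0.8},{"dx": 0,"dy": 0,"dz": -0.03,"roll": 0,"jaw": 0.8},{"dx": 0,"dy": 0,"dz": -0.03,"roll": 0,"jaw": 0.8},{"dx": 0,"dy": 0,"dz": -0.018,"roll": 0,"jaw": 0.8},{"dx": 0,"dy": 0,"dz": -0.008,"roll": 0,"jaw": 0.7},{"dx": 0,"dy": 0,"dz": 0,"roll": 0,"jaw": 0.5},{"dx": 0,"dy": 0,"dz": 0,"roll": 0,"jaw": 0.2},{"dx": 0,"dy": 0,"dz": 0,"roll": 0,"jaw": 0.2},{"dx": 0,"dy": 0,"dz": 0,"roll": 0,"jaw": 0.2},{"dx": 0,"dy": 0,"dz": 0,"roll": 0,"jaw": 0.2}]' --newtons 25

```text
t: 2.6
eef_pos: [0.4403, 0.2792, 0.031]
ee_rot: [-3.141, -0.0, -0.246]
force: [-1.9, -1.6, 5.9]
width: 0.0253
gripper_force: 25.0
```

Emit:
servo_tool --moves '[{"dx": 0,"dy": 0,"dz": 0.01,"roll": 0,"jaw": 0.2},{"dx": 0,"dy": 0,"dz": 0.03,"roll": 0,"jaw": 0.2},{"dx": 0,"dy": 0,"dz": 0.04,"roll": 0,"jaw": 0.2},{"dx": 0,"dy": 0,"dz": 0.04,"roll": 0,"jaw": 0.2},{"dx": 0,"dy": 0,"dz": 0,"roll": -10,"jaw": 0.2},{"dx": 0,"dy": 0,"dz": 0,"roll": -10,"jaw": 0.2},{"dx": 0,"dy": 0,"dz": 0,"roll": -10,"jaw": 0.2},{"dx": 0,"dy": 0,"dz": 0,"roll": -10,"jaw": 0.2},{"dx": 0,"dy": 0,"dz": 0,"roll": 0,"jaw": 0.2},{"dx": 0,"dy": 0,"dz": 0,"roll": 0,"jaw": 0.2}]' --newtons 25

```text
t: 3.85
eef_pos: [0.4403, 0.2792, 0.1508]
ee_rot: [-3.141, 0.0, -0.94]
force: [-0.8, 0.3, -0.8]
width: 0.0252
gripper_force: 25.0
```

Run:
```python
from station import *
from h import *
s=get_state();print(s["eef_pos"],s["width"],s["force"],np.round(s["q"],2))
ims=[]
for n in("scene","wrist"):
    p,d=grab_frame(n);ims.append(p[:,:,::-1])
    if n=="scene":
        c=calibration(n);a=(c["intrinsics"],c["R"],c["t"]);W=world(d,*a);h=cv2.cvtColor(p,cv2.COLOR_RGB2HSV)
        m=(h[...,0]>45)&(h[...,0]<95)&(h[...,1]>90)&(d>0)&(abs(W[...,0]-.44)<.06)&(abs(W[...,1]-.276)<.06)&(W[...,2]<.2)
        print("green n",m.sum(),W[m].mean(0).round(3),np.percentile(W[m][:,2],[2,50,98]).round(3))
cv2.imwrite("pics/hold.png",cv2.resize(np.hstack(ims),(800,300)))
```

```text
[0.44026606 0.27917591 0.15081192] 0.025239774174569896 [-0.81034741  0.26901501 -0.78794512] [ 0.94  0.17 -0.43  0.   -0.97 -0.31]
green n 217 [0.447 0.273 0.151] [0.129 0.146 0.175]
```

View pics/hold.png

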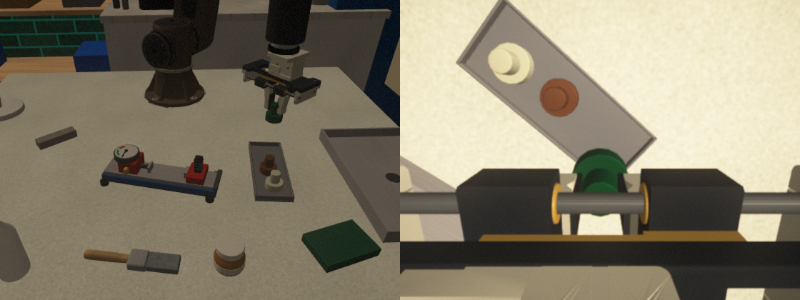

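The blank is held upright on its spigot, at (600,170) in the wrist half of the picture. The other two blanks have not moved. Next I carry it over the gauge.

Emit:
servo_tool --moves '[{"dx": 0.0125,"dy": -0.037,"dz": 0,"roll": -6.4,"jaw": 0.2},{"dx": 0.0125,"dy": -0.037,"dz": 0,"roll": -6.4,"jaw": 0.2},{"dx": 0.0125,"dy": -0.037,"dz": 0,"roll": -6.4,"jaw": 0.2},{"dx": 0.0125,"dy": -0.037,"dz": 0,"roll": -6.4,"jaw": 0.2},{"dx": 0.0125,"dy": -0.037,"dz": 0,"roll": -6.4,"jaw": 0.2},{"dx": 0.0125,"dy": -0.037,"dz": 0,"roll": -6.4,"jaw": 0.2},{"dx": 0.0125,"dy": -0.037,"dz": 0,"roll": -6.4,"jaw": 0.2},{"dx": 0.0125,"dy": -0.037,"dz": 0,"roll": -6.4,"jaw": 0.2},{"dx": 0,"dy": -0.002,"dz": 0,"roll": -0.4,"jaw": 0.2},{"dx": 0,"dy": 0,"dz": 0,"roll": 0,"jaw": 0.2}]' --newtons 25

```text
t: 5.2
eef_pos: [0.54, -0.019, 0.1504]
ee_rot: [3.141, -0.0, -1.844]
force: [-0.0, 0.6, -1.1]
width: 0.0255
gripper_force: 25.0
```

Run:
```python
from station import *
from h import *
s=get_state();print(s["eef_pos"],s["ee_rot"],s["width"],s["force"])
p,d=grab_frame("wrist");c=calibration("wrist");np.savez("w1.npz",p=p,d=d,K=c["intrinsics"],R=c["R"],t=c["t"])
a=(c["intrinsics"],c["R"],c["t"]);W=world(d,*a);h=cv2.cvtColor(p,cv2.COLOR_RGB2HSV)
m=(h[...,0]>45)&(h[...,0]<95)&(h[...,1]>90)&(d>0)
print(W[m].mean(0).round(3),np.percentile(W[m][:,2],[2,50,98]).round(3))
for z in(.145,.125):
  pass
red=((h[...,0]<8)|(h[...,0]>172))&(h[...,1]>130)&(d>0)
n,l,st,ce=cv2.connectedComponentsWithStats(red.astype(np.uint8))
for i in range(1,n):
  if st[i,4]>300:q=W[l==i];print(st[i],q.mean(0).round(4),np.median(q[:,2]).round(3))
bed=(d>0)&(abs(W[...,2]-.03)<.005)&(h[...,1]<70)
print("bed",cv2.minAreaRect(W[bed][:,:2].astype(np.float32)),np.median(W[bed][:,2]))
cv2.imwrite("pics/w1.png",p[:,:,::-1])
```

```text
[ 0.54004864 -0.01895742  0.1503869 ] [ 3.14117649e+00 -8.96034243e-05 -1.84366028e+00] 0.0254696020027363 [-0.03494219  0.56953486 -1.05271738]
[ 0.535 -0.038  0.146] [0.083 0.144 0.172]
[238 103  82  24 729] [ 0.5206 -0.0879  0.0663] 0.065
[248 299  20  27 439] [0.5802 0.0579 0.0684] 0.052
[292 299  20  27 443] [0.544  0.0658 0.0716] 0.052
bed ((0.5359095335006714, -0.03472818434238434), (0.2857171297073364, 0.06418479233980179), 74.73931884765625) 0.029840203673085004
```

View pics/w1.png

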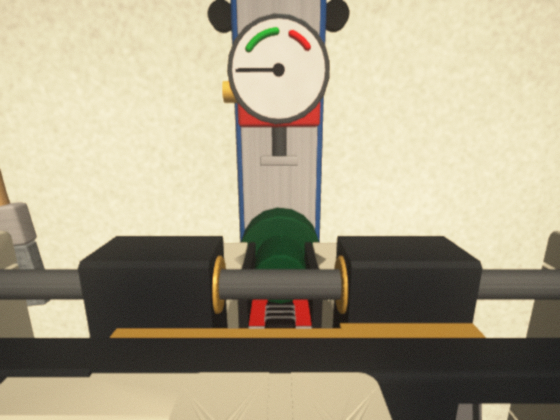

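The wrist view shows the bed centred on the blank. The needle at (258,69) is at rest, pointing along +x. The pad is at (279,160), clear of the blank. Next I lower it.

Emit:
servo_tool --moves '[{"dx": 0,"dy": 0,"dz": -0.02,"roll": 0,"jaw": 0.2},{"dx": 0,"dy": 0,"dz": -0.03,"roll": 0,"jaw": 0.2},{"dx": 0,"dy": 0,"dz": -0.025,"roll": 0,"jaw": 0.2},{"dx": 0,"dy": 0,"dz": -0.01,"roll": 0,"jaw": 0.2},{"dx": 0,"dy": 0,"dz": -0.005,"roll": 0,"jaw": 0.2},{"dx": 0,"dy": 0,"dz": -0.001,"roll": 0,"jaw": 0.2},{"dx": 0,"dy": 0,"dz": -0.001,"roll": 0,"jaw": 0.2},{"dx": 0,"dy": 0,"dz": 0,"roll": 0,"jaw": 0.2},{"dx": 0,"dy": 0,"dz": 0,"roll": 0,"jaw": 0.2},{"dx": 0,"dy": 0,"dz": 0,"roll": 0,"jaw": 0.2}]' --newtons 25

```text
t: 6.5
eef_pos: [0.5404, -0.0189, 0.0587]
ee_rot: [-3.141, 0.0, -1.845]
force: [-0.9, -0.7, -1.4]
width: 0.025
gripper_force: 25.0
```

Emit:
servo_tool --moves '[{"dx": 0,"dy": 0,"dz": -0.0005,"roll": 0,"jaw": 0.2},{"dx": 0,"dy": 0,"dz": -0.0005,"roll": 0,"jaw": 0.2},{"dx": 0,"dy": 0,"dz": -0.0005,"roll": 0,"jaw": 0.2},{"dx": 0,"dy": 0,"dz": -0.0005,"roll": 0,"jaw": 0.2},{"dx": 0,"dy": 0,"dz": 0,"roll": 0,"jaw": 0.2},{"dx": 0,"dy": 0,"dz": 0,"roll": 0,"jaw": 0.2},{"dx": 0,"dy": 0,"dz": 0,"roll": 0,"jaw": 0.2},{"dx": 0,"dy": 0,"dz": 0,"roll": 0,"jaw": 0.2},{"dx": 0,"dy": 0,"dz": 0,"roll": 0,"jaw": 0.2},{"dx": 0,"dy": 0,"dz": 0,"roll": 0,"jaw": 0.2}]' --newtons 25

```text
t: 7.75
eef_pos: [0.5403, -0.0188, 0.057]
ee_rot: [-3.141, 0.0, -1.844]
force: [-2.7, 0.1, 4.6]
width: 0.025
gripper_force: 25.0
```

Emit:
servo_tool --moves '[{"dx": 0,"dy": 0,"dz": 0,"roll": 0,"jaw": 0.35},{"dx": 0,"dy": 0,"dz": 0,"roll": 0,"jaw": 0.5},{"dx": 0,"dy": 0,"dz": 0,"roll": 0,"jaw": 0.65},{"dx": 0,"dy": 0,"dz": 0,"roll": 0,"jaw": 0.65},{"dx": 0,"dy": 0,"dz": 0.02,"roll": 0,"jaw": 0.65},{"dx": 0,"dy": 0,"dz": 0.03,"roll": 0,"jaw": 0.65},{"dx": 0,"dy": 0,"dz": 0.03,"roll": 0,"jaw": 0.65},{"dx": 0.012,"dy": 0.044,"dz": 0,"roll": 0,"jaw": 0.65},{"dx": 0.012,"dy": 0.044,"dz": 0,"roll": 0,"jaw": 0.65},{"dx": 0,"dy": 0,"dz": 0,"roll": 0,"jaw": 0.65}]' --newtons 25

```text
t: 9.0
eef_pos: [0.5651, 0.0716, 0.1365]
ee_rot: [-3.141, 0.0, -1.842]
force: [-0.0, -0.5, 0.3]
width: 0.0569
gripper_force: 0.0
```

Run:
```python
from station import *
from h import *
s=get_state();print(s["eef_pos"],s["ee_rot"],s["width"])
for n in("top","wrist"):
    p,d=grab_frame(n);c=calibration(n);a=(c["intrinsics"],c["R"],c["t"]);np.savez(n+"2.npz",p=p,d=d,K=a[0],R=a[1],t=a[2]);W=world(d,*a);h=cv2.cvtColor(p,cv2.COLOR_RGB2HSV)
    m=(h[...,0]>45)&(h[...,0]<95)&(h[...,1]>90)&(d>0)&(abs(W[...,0]-.54)<.06)&(abs(W[...,1]+.019)<.05)
    t=m&(W[...,2]>.072);print(n,m.sum(),"spigot",W[t].mean(0).round(4) if t.any() else None,"foot",W[m&(abs(W[...,2]-.05)<.004)].mean(0).round(4))
    if n=="wrist":cv2.imwrite("pics/w2.png",p[:,:,::-1])
```

```text
[0.56511428 0.07159475 0.13652671] [-3.14101647e+00  4.32729622e-04 -1.84187512e+00] 0.05693745511346399
top 414 spigot [ 0.5415 -0.0181  0.0781] foot [ 0.539  -0.0155  0.0504]
wrist 3026 spigot [ 0.5399 -0.0186  0.0776] foot [ 0.5397 -0.0176  0.0497]
```

View pics/w2.png

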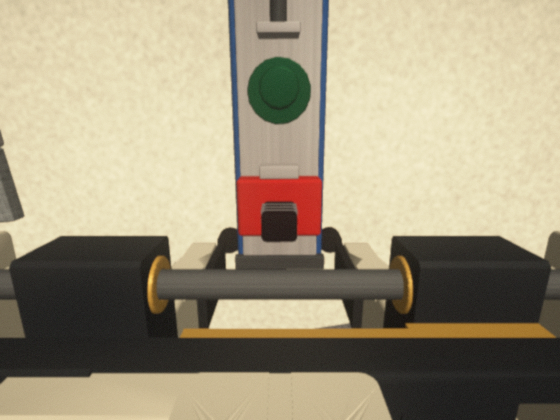

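The blank stands upright, centred on the bed at (279,91). The grip top is at about (279,224), the pad at (278,28) and the jaw face at (279,170).

Run:
```python
from h import *
f=np.load("wrist2.npz");a=(f["K"],f["R"],f["t"]);W=world(f["d"],*a)
print("cam",(-a[1].T@a[2]).round(3))
for n,u,v,z in(("grip top c",279.5,226,.092),("grip l",262,226,.092),("grip r",297,226,.092),("grip front top",279,213,.092),("grip back top",279,240,.092),("jaw face top",279,166,.048),("pad top front",278,33,.05)):
    print(n,ray(u,v,z,*a).round(4),"depth",W[int(v),int(u)].round(4))
m=(f["d"]>0)&(W[...,2]>.086)&(W[...,2]<.097)&(np.hypot(W[...,0]-.565,W[...,1]-.07)<.04)
print(cv2.minAreaRect(W[m][:,:2].astype(np.float32)),m.sum())
r=W[160:240,270:290].reshape(-1,3)
for v in range(160,244,4):print(v,W[v,279].round(3))
```

```text
cam [0.545 0.002 0.294]
grip top c [0.5626 0.0655 0.092 ] depth [0.5629 0.0654 0.0921]
grip l [0.5736 0.0624 0.092 ] depth [0.5739 0.063  0.0902]
grip r [0.5516 0.0686 0.092 ] depth [0.5528 0.0814 0.0529]
grip front top [0.5605 0.0569 0.092 ] depth [0.5609 0.0581 0.0875]
grip back top [0.5655 0.0748 0.092 ] depth [0.5656 0.0752 0.0909]
jaw face top [0.5539 0.0331 0.048 ] depth [0.5539 0.0331 0.0482]
pad top front [ 0.5302 -0.0544  0.05  ] depth [ 0.5302 -0.0546  0.0492]
((0.563661515712738, 0.06680583953857422), (0.019274188205599785, 0.023513782769441605), 74.65779113769531) 1023
160 [0.553 0.031 0.029]
164 [0.554 0.033 0.037]
168 [0.554 0.034 0.049]
172 [0.555 0.038 0.048]
176 [0.556 0.04  0.049]
180 [0.557 0.043 0.05 ]
184 [0.557 0.046 0.052]
188 [0.558 0.049 0.051]
192 [0.559 0.052 0.051]
196 [0.56  0.055 0.051]
200 [0.561 0.058 0.051]
204 [0.561 0.058 0.065]
208 [0.561 0.058 0.075]
212 [0.561 0.058 0.085]
216 [0.561 0.059 0.09 ]
220 [0.562 0.062 0.091]
224 [0.562 0.064 0.093]
228 [0.563 0.067 0.092]
232 [0.564 0.069 0.092]
236 [0.565 0.072 0.093]
240 [0.566 0.075 0.091]
```

Emit:
servo_tool --moves '[{"dx": -0.001,"dy": -0.005,"dz": -0.01,"roll": 0,"jaw": 0.65},{"dx": 0,"dy": 0,"dz": -0.02,"roll": 0,"jaw": 0.65},{"dx": 0,"dy": 0,"dz": -0.025,"roll": 0,"jaw": 0.65},{"dx": 0,"dy": 0,"dz": -0.017,"roll": 0,"jaw": 0.65},{"dx": 0,"dy": 0,"dz": -0.004,"roll": 0,"jaw": 0.65},{"dx": 0,"dy": 0,"dz": 0,"roll": 0,"jaw": 0.4},{"dx": 0,"dy": 0,"dz": 0,"roll": 0,"jaw": 0.2},{"dx": 0,"dy": 0,"dz": 0,"roll": 0,"jaw": 0.2},{"dx": 0,"dy": 0,"dz": 0,"roll": 0,"jaw": 0.2},{"dx": 0,"dy": 0,"dz": 0,"roll": 0,"jaw": 0.2}]' --newtons 50

```text
t: 10.35
eef_pos: [0.5634, 0.0643, 0.061]
ee_rot: [-3.141, 0.0, -1.844]
force: [-2.2, 0.7, 4.1]
width: 0.0238
gripper_force: 50.0
```

Emit:
servo_tool --moves '[{"dx": -0.0013,"dy": -0.0046,"dz": 0,"roll": 0,"jaw": 0.2},{"dx": -0.0013,"dy": -0.0046,"dz": 0,"roll": 0,"jaw": 0.2},{"dx": -0.0013,"dy": -0.0046,"dz": 0,"roll": 0,"jaw": 0.2},{"dx": -0.0012,"dy": -0.0046,"dz": 0,"roll": 0,"jaw": 0.2},{"dx": -0.0013,"dy": -0.0046,"dz": 0,"roll": 0,"jaw": 0.2},{"dx": -0.0013,"dy": -0.0046,"dz": 0,"roll": 0,"jaw": 0.2},{"dx": -0.0012,"dy": -0.0046,"dz": 0,"roll": 0,"jaw": 0.2},{"dx": -0.0013,"dy": -0.0046,"dz": 0,"roll": 0,"jaw": 0.2},{"dx": 0,"dy": 0,"dz": 0,"roll": 0,"jaw": 0.2},{"dx": 0,"dy": 0,"dz": 0,"roll": 0,"jaw": 0.2}]' --newtons 50

```text
t: 11.6
eef_pos: [0.5538, 0.0291, 0.0611]
ee_rot: [-3.14, 0.003, -1.844]
force: [-2.0, 8.7, 2.4]
width: 0.0238
gripper_force: 50.0
```

```bash
cat > look.py <<'E'
from station import *
from h import *
import sys
def needle(p,W):
    h=cv2.cvtColor(p,cv2.COLOR_RGB2HSV)
s=get_state();print(s["eef_pos"].round(4),s["force"].round(1),s["t"])
p,d=grab_frame("wrist");c=calibration("wrist");a=(c["intrinsics"],c["R"],c["t"]);np.savez(sys.argv[1]+".npz",p=p,d=d,K=a[0],R=a[1],t=a[2])
W=world(d,*a);h=cv2.cvtColor(p,cv2.COLOR_RGB2HSV)
Y=np.array([.265,.964]);X=np.array([.964,-.265]);o=np.array([.5302,-.0546])
gx=(W[...,:2]-o)@X;gy=(W[...,:2]-o)@Y
m=(h[...,0]>45)&(h[...,0]<95)&(h[...,1]>90)&(d>0)&(abs(gx)<.03)&(gy>-.02)
for n,q in(("spigot",m&(W[...,2]>.072)),("foot",m&(abs(W[...,2]-.05)<.004))):
    if q.any():print(n,"gx",gx[q].mean().round(4),"gy",gy[q].mean().round(4),"ptp",np.ptp(gx[q]).round(3),np.ptp(gy[q]).round(3))
# needle: dark pixels on the dial disc between 8 and 26 mm of its hub
dk=(d>0)&(abs(W[...,2]-.083)<.008)&(h[...,2]<90)
r=np.hypot(gx,gy+.066);q=dk&(r>.008)&(r<.025)
if q.sum()>3:print("needle rad",np.arctan2(-gy[q].mean()-.066,gx[q].mean()).round(3),q.sum())
cv2.imwrite("pics/"+sys.argv[1]+".png",p[:,:,::-1])
E
python3 look.py w3
```

```text
[0.5538 0.0291 0.0611] [-2.   8.7  2.4] 11.6
spigot gx -0.0 gy 0.0317 ptp 0.026 0.025
foot gx -0.0002 gy 0.0281 ptp 0.044 0.044
```

View pics/w3.png

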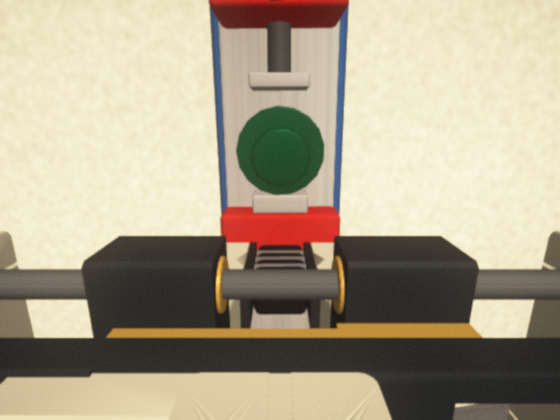

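The blank at (280,150) is against the jaw face, centred, with about 8 mm left to the pad at (279,80). The dial is out of the wrist view here, so I will read the needle from the top camera.

Emit:
servo_tool --moves '[{"dx": -0.0005,"dy": -0.0019,"dz": 0,"roll": 0,"jaw": 0.2},{"dx": -0.0005,"dy": -0.0019,"dz": 0,"roll": 0,"jaw": 0.2},{"dx": -0.0005,"dy": -0.0019,"dz": 0,"roll": 0,"jaw": 0.2},{"dx": -0.0005,"dy": -0.0019,"dz": 0,"roll": 0,"jaw": 0.2},{"dx": 0,"dy": 0,"dz": 0,"roll": 0,"jaw": 0.2},{"dx": 0,"dy": 0,"dz": 0,"roll": 0,"jaw": 0.2},{"dx": 0,"dy": 0,"dz": 0,"roll": 0,"jaw": 0.2},{"dx": 0,"dy": 0,"dz": 0,"roll": 0,"jaw": 0.2},{"dx": 0,"dy": 0,"dz": 0,"roll": 0,"jaw": 0.2},{"dx": 0,"dy": 0,"dz": 0,"roll": 0,"jaw": 0.2}]' --newtons 50

```text
t: 12.9
eef_pos: [0.5518, 0.0217, 0.0611]
ee_rot: [-3.14, 0.003, -1.844]
force: [-3.4, 10.0, 3.7]
width: 0.0234
gripper_force: 50.0
```

```bash
cat > dial.py <<'E'
from h import *
import sys
def dial(p,a,tag=None):
    """needle angle (rad, clockwise from gauge +x), by rectifying the dial's plane"""
    Y=np.array([.265,.964]);X=np.array([.964,-.265]);o=np.array([.5302,-.0546])-.066*Y
    K,R,t=a;Hm=K@np.column_stack([R[:,0],R[:,1],R[:,2]*.083+t])
    S=.4e-3;n=200;M=np.array([[Y[0]*-S,-X[0]*S,o[0]+(n/2)*S*(Y[0]+X[0])],[Y[1]*-S,-X[1]*S,o[1]+(n/2)*S*(Y[1]+X[1])],[0,0,1]])
    im=cv2.warpPerspective(p,Hm@M,(n,n),flags=cv2.INTER_CUBIC|cv2.WARP_INVERSE_MAP)  # up=+x, right=-y
    g=cv2.cvtColor(im,cv2.COLOR_RGB2GRAY);hs=cv2.cvtColor(im,cv2.COLOR_RGB2HSV)
    m=((g<np.percentile(g,60)*.6)&(hs[...,1]<90)).astype(np.uint8)
    # the hub blob is what survives opening near the middle
    v,u=np.mgrid[:n,:n];ctr=np.hypot(u-n/2,v-n/2)
    hub=cv2.morphologyEx(m,cv2.MORPH_OPEN,np.ones((7,7)))*(ctr<25)
    hu=cen(hub)[:2] if hub.any() else (n/2,n/2)
    r=np.hypot(u-hu[0],v-hu[1]);q=(m>0)&(r>15)&(r<45)
    if q.any():
        z=((u-hu[0])+1j*(hu[1]-v))[q];z/=abs(z);print("hub",np.round(hu,1),"needle",np.round(np.pi/2-np.angle(z.mean()),3),"n",q.sum(),"coh",abs(z.mean()).round(3))
    if tag:cv2.imwrite(f"pics/{tag}.png",cv2.resize(im[:,:,::-1],(400,400)))
if __name__=="__main__":
    f=np.load("top0.npz");dial(f["p"],(f["K"],f["R"],f["t"]))
    from station import *
    s=get_state();print(s["eef_pos"].round(4),s["force"].round(1),s["t"])
    for n in("top",):
        p,_=grab_frame(n);c=calibration(n);dial(p,(c["intrinsics"],c["R"],c["t"]),sys.argv[1])
E
python3 dial.py d1
```

```text
hub [101.3  91.5] needle -0.079 n 139 coh 0.999
[0.5518 0.0217 0.0611] [-3.4 10.   3.7] 12.9
hub [98.7 94.8] needle 0.017 n 121 coh 0.999
```

View pics/d1.png

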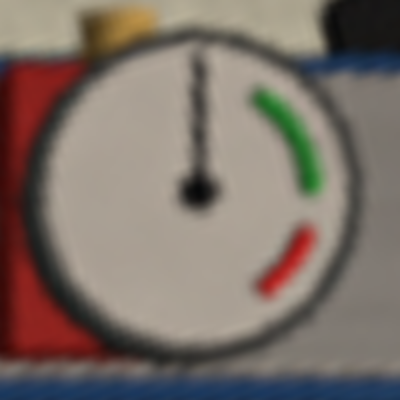

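The rectified dial reads clearly: needle straight up, about 0 rad, with the green band at right. Next is 3 mm more.

Emit:
servo_tool --moves '[{"dx": -0.0003,"dy": -0.001,"dz": 0,"roll": 0,"jaw": 0.2},{"dx": -0.0003,"dy": -0.001,"dz": 0,"roll": 0,"jaw": 0.2},{"dx": -0.0003,"dy": -0.001,"dz": 0,"roll": 0,"jaw": 0.2},{"dx": 0,"dy": 0,"dz": 0,"roll": 0,"jaw": 0.2},{"dx": 0,"dy": 0,"dz": 0,"roll": 0,"jaw": 0.2},{"dx": 0,"dy": 0,"dz": 0,"roll": 0,"jaw": 0.2},{"dx": 0,"dy": 0,"dz": 0,"roll": 0,"jaw": 0.2},{"dx": 0,"dy": 0,"dz": 0,"roll": 0,"jaw": 0.2},{"dx": 0,"dy": 0,"dz": 0,"roll": 0,"jaw": 0.2},{"dx": 0,"dy": 0,"dz": 0,"roll": 0,"jaw": 0.2}]' --newtons 50

```text
t: 14.2
eef_pos: [0.5511, 0.0192, 0.0611]
ee_rot: [-3.14, 0.003, -1.844]
force: [-1.6, 13.7, 4.0]
width: 0.0237
gripper_force: 50.0
```

```bash
python3 dial.py d2
```

```text
hub [101.3  91.5] needle -0.079 n 139 coh 0.999
[0.5511 0.0192 0.0611] [-1.6 13.7  4. ] 14.2
hub [99.4 94.7] needle 0.513 n 156 coh 0.998
```

Emit:
servo_tool --moves '[{"dx": -0.0003,"dy": -0.001,"dz": 0,"roll": 0,"jaw": 0.2},{"dx": -0.0003,"dy": -0.001,"dz": 0,"roll": 0,"jaw": 0.2},{"dx": 0,"dy": 0,"dz": 0,"roll": 0,"jaw": 0.2},{"dx": 0,"dy": 0,"dz": 0,"roll": 0,"jaw": 0.2},{"dx": 0,"dy": 0,"dz": 0,"roll": 0,"jaw": 0.2},{"dx": 0,"dy": 0,"dz": 0,"roll": 0,"jaw": 0.2},{"dx": 0,"dy": 0,"dz": 0,"roll": 0,"jaw": 0.2},{"dx": 0,"dy": 0,"dz": 0,"roll": 0,"jaw": 0.2},{"dx": 0,"dy": 0,"dz": 0,"roll": 0,"jaw": 0.2},{"dx": 0,"dy": 0,"dz": 0,"roll": 0,"jaw": 0.2}]' --newtons 50

```text
t: 15.5
eef_pos: [0.5507, 0.0177, 0.0611]
ee_rot: [-3.14, 0.004, -1.844]
force: [-3.7, 15.3, 3.4]
width: 0.0237
gripper_force: 50.0
```

```bash
python3 dial.py d3
```

```text
hub [101.3  91.5] needle -0.079 n 139 coh 0.999
[0.5507 0.0177 0.0611] [-3.7 15.3  3.4] 15.5
hub [99.8 94.8] needle 0.971 n 111 coh 0.999
```

Emit:
servo_tool --moves '[{"dx": 0.0003,"dy": 0.001,"dz": 0,"roll": 0,"jaw": 0.2},{"dx": 0,"dy": 0,"dz": 0,"roll": 0,"jaw": 0.4},{"dx": 0,"dy": 0,"dz": 0,"roll": 0,"jaw": 0.65},{"dx": 0,"dy": 0,"dz": 0,"roll": 0,"jaw": 0.65},{"dx": 0,"dy": 0,"dz": 0,"roll": 0,"jaw": 0.65},{"dx": 0,"dy": 0,"dz": 0.015,"roll": 0,"jaw": 0.65},{"dx": 0,"dy": 0,"dz": 0.03,"roll": 0,"jaw": 0.65},{"dx": 0,"dy": 0,"dz": 0.04,"roll": 0,"jaw": 0.65},{"dx": 0,"dy": 0.04,"dz": 0.02,"roll": 0,"jaw": 0.65},{"dx": 0,"dy": 0.04,"dz": 0,"roll": 0,"jaw": 0.65}]' --newtons 25

```text
t: 16.8
eef_pos: [0.5512, 0.0968, 0.1691]
ee_rot: [-3.137, 0.003, -1.846]
force: [-0.1, 0.4, -0.7]
width: 0.0569
gripper_force: 0.0
```

```bash
python3 dial.py d4; python3 look.py w4
```

```text
hub [101.3  91.5] needle -0.079 n 139 coh 0.999
[0.5512 0.0968 0.1691] [-0.1  0.4 -0.7] 16.8
hub [99.8 94.7] needle 0.973 n 107 coh 0.999
[0.5512 0.1003 0.1681] [1.6 3.  0.1] 16.85
spigot gx -0.0002 gy 0.0187 ptp 0.025 0.025
foot gx -0.0025 gy 0.0225 ptp 0.043 0.044
```

View pics/w4.png

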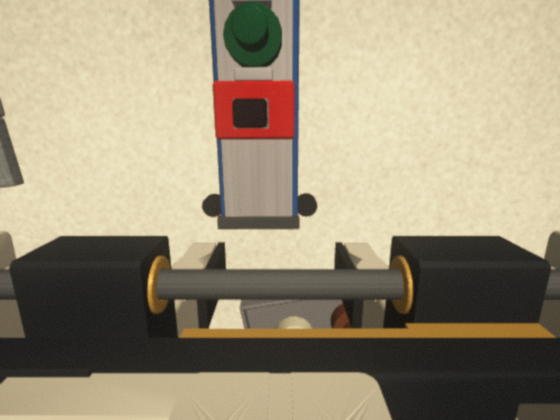

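The blank stands upright, nipped between jaw and pad at (252,35). The fingers are clear, and the needle reads 0.97 rad, in the green.

```bash
python3 -c "
from station import *
print(job_done())"
```

```text
the job is handed in; nothing more can be done
None
```

The job is handed in: the green blank stands upright, nipped between the jaw and the anvil, the needle reads about 0.97 rad (in the green), the arm is clear, and the other two blanks were not touched.

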